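# Open the blank case by its paddle latch and unclip the inner cover

## Robot

A 7-joint arm with a two-finger parallel gripper is mounted at the origin on the work surface. World frame = base frame: x ahead of the robot, y to its left, z up, the work surface at z = 0. Lengths are in mm, angles in rad, forces in N, time in s.
With the tool pointing down it reaches from about 400 to 900 mm from the base axis. Payload 5.6 kg.
Tool frame: the origin (TCP) lies midway between the tips of the shut fingers; the grasp point (between the pads) lies 19 mm behind it; x points along the fingers, y is the direction in which the jaws open and shut, and the axes are right-handed (so a half turn about x gives the same grasp; the last joint's range is limited). The gripper opens to 92 mm and grips with 3 to 60 N. Pads are 20 mm wide; open, the fingers measure 128 mm over their backs; the gripper's body (75 mm by 189 mm) begins 69 mm behind the grasp point.
Start: joints at [1.155, 0.468, -0.012, 1.603, 0.006, 1.071, -0.056], TCP at [236.706, -605.375, 214.592] pointing down, gripper open.
Joint ranges: [-2.53, 2.53], [-0.31, 2.02], [-1.57, 1.55], [0.28, 2.44], [-1.29, 4.43], [0.15, 1.84], [-2.92, 2.92]. Speed limits (rad/s): [2.57, 2.57, 3.14, 3.14, 3.14, 3.14, 3.14].

## Interface

Orientations are given as a rotation vector (axis times angle).
In Python, from cell import robot, grip, kin, viewer gives the robot as it stands. Calls block until the motion is done:
- robot.movep(position, orientation): joint-space move of the TCP to a pose.
- robot.servo_line(position, feed=150, rotation=None): straight line of the TCP; rotation=None keeps the orientation; feed is the mean speed in mm/s.
- robot.goto_joints(angles): joint-space move.
- grip(opening, newtons=None): opening from 0.0 (shut) to 1.0 (fully open); newtons is the grip in N (None keeps the last); returns when the fingers have stopped.
- robot.hold(seconds).
- kin.ik(position, orientation): joint angles nearest the present ones, or None.
- robot.observe(): the state.
- viewer.read_camera(name): name is "scene" or "top"; returns the picture (384x512x3 uint8, red, green, blue); there is no depth.
- viewer.camera_info(name): a dict with "camera_matrix" (3x3 intrinsics, pixels), "R" (3x3) and "t" (3): a world point X has camera coordinates R X + t. Camera axes: x right, y down, z forward; pixel columns grow to the right and rows downward; lengths in mm; the calibration is good to about 2 mm. A picture is of the moment at which its call begins. camera_info takes no time and is no camera call.
A pose or a line that the arm cannot do raises robot.IKError and nothing moves.
- robot.job_done(): hands the job in, once; it reports no verdict.
Trained networks look in the newest picture that a camera, given by its name, has taken for a name from the list of things; names that differ only in an ending like _2 or _b are one class to them, and where a whole thing is asked for, a point or a joint stands for the part that bears it (a point fixed in the world has none). Each returns a list of dicts, best first, with "confidence" (0 to 1); they miss things now and then, are a little off and sometimes report something else, mostly with a low value. They report only what shows in the picture. A call takes as long as a camera call.
- viewer.silhouettes(name, camera): "mask" (384x512 bool, what is visible of it).
- viewer.pinpoint(name, camera): "at" ([x, y, z] in mm, in the coordinates of the camera as it stood for that picture, good to about 4 mm: a listed point, or the origin of a listed thing).
The state is a dict: "t": time; "joints": joint angles; "joint_velocities": joint speeds; "joint_torque": joint torques, N m; "tcp_pos": TCP position; "tcp_rot": TCP orientation; "contact_force": force on the tool from outside, world axes, zero at the start; "wrist_torque": the same for the moment, N m; "grip_width": opening from 0.0 (shut) to 1.0 (fully open).
Only numpy, scipy, OpenCV 4.12 (cv2) and the standard library are available. Lean on these libraries where they do the work, as an engineer would, in place of code of your own. Each camera call takes 0.05 s, during which the arm holds its last target. There are 200 camera calls.

## Task

The blue case holds three copper blanks waiting to be marked, under a clear snap-fit cover. Pull up the red recessed paddle in the lid to trip the latch while raising the lid, and swing the lid right back, past upright, so that it stays open. Then squeeze the cover's two orange side tabs together to free it, lift it out and lay it gently, tabs up, in the middle of the black mat; leave the copper blanks in their nest and do not knock over or shove the metal slugs and the pen.

Things in the scene. Friction and masses are not known exactly. Their poses are not given: they have to be found in the camera images.
- case: Fixed blue open-topped case, 190 (x) x 230 (y) x 120 mm high, walls 5 mm; origin at the centre of its underside, z up, +x from the front (paddle side, towards the robot) to the hinge side; turned by some yaw. On its floor a wooden nest, top at z = 18 mm, carries the cover (centred at x = -12 mm, y = 0) and holds the blanks.
- lid (a joint): Lid angle in rad: 0 shut and latched, 1.57 upright, stop at 1.95. The hinge is stiff: the lid stays at whatever angle it is left; 5 N at its front edge moves it. The latch lets go once the paddle is pulled past about 0.35 rad, and the paddle must stay pulled until the lid has risen 0.13 rad; after that the lid can be moved by any part of it.
- lid_hinge (a point): Middle of the lid's hinge line, which runs along y at case x = +95 mm, z = 120 mm. Moves with the lid: its x axis points from the lid's front to the hinge. The aluminium lid is 190 x 230 x 8 mm, about 0.35 kg, and shut lies on the rim (z = 120 to 128 mm). A black dish, the paddle's recess, hangs 39 mm below its underside, 85 to 183 mm from the hinge line, 116 mm wide.
- lid_front (a point): Middle of the lid's front edge, 190 mm from the hinge line, moving with the lid. Push a half-open lid along its arc, upwards as well as back: a merely level push against its underside or edge can bind by friction.
- paddle (a joint): Angle in rad of the red paddle relative to the lid: 0 flush with the lid's top, grows as its front edge is pulled up, trips the latch at about 0.35, stop at 0.8. A spring returns it (about 1 N to start, 5 N at the stop, at its edge; raising the lid by it takes up to 8 N). Plate 38 x 100 (y) x 6 mm; pivot along y at case x = +3 mm, z = 125 mm (lid shut).
- paddle_edge (a point): Middle of the paddle's free front edge, at half its 6 mm thickness (lid shut: case x = -37, z = 125 mm), moving with it. The black recess spans case x = -85 to +7, y = -55 to +55 mm, floor at z = 84 mm: 48 mm of it lies open in front of the edge, where a fingertip can go down and hook under the paddle, with 38 mm of room below it.
- cover: Loose clear snap-fit cover with white ends, 140 (x) x 60 (y) mm, about 0.14 kg, top of plate at z = 26 mm; origin at the centre of its underside, z up. At its middle (x = 0) two orange upright tabs, one each side: 28 mm wide in x, 6 mm thick, bare from z = 26 to 56 mm, outer faces at y = +34 and -34 mm. In the case its origin is 18 mm above the case's underside.
- tab_left (a joint): How far (m) the tab on the cover's +y side is pressed in: 0 free, stop at 0.009 (both at the stop: outer faces 50 mm apart, and the cover can be lifted by them). Its foot has a barb out to y = 38 mm, caught under a dark ledge of the case (from y = 34.5 to 51 mm, top at case z = 37 mm) until pressed about 0.004. Spring 2 N at first, about 6 N at the stop.
- tab_right (a joint): The same for the tab on the cover's -y side.
- mat: Fixed black rubber mat, 200 x 200 x 4 mm, origin at the centre of its underside; its top is 4 mm above the table. The cover goes in its middle.
- blank0: Copper blank, 29 mm diameter, 30 mm tall, loose in a 32 mm square pocket of the case's nest, under the cover's front; origin at the centre of its underside, 7 mm above the case's underside. Must stay.
- blank1: The same, under the cover's middle.
- blank2: The same, under the cover's rear.
- slug_copper: Bystander: copper slug, 44 mm diameter, 55 mm tall, standing on the table at the left; origin at the centre of its underside.
- slug_steel: Bystander: steel slug of the same size, standing near it.
- pen: Bystander: blue marker pen, 135 mm long, 16 mm thick, lying at the right; origin under its middle.

How it is judged (in metres and radians):
On the way, in this order (a step that is already met when the one before it is completed fails the run):
1. the paddle is pulled and the lid raised off the latch with it (paddle above 0.25 rad while the lid is above 0.06 rad) (value of joint paddle above 0.25 rad and value of joint lid above 0.06 rad), for 0.05 s.
2. the lid is swung back to 1.5 rad or more (value of joint lid above 1.5 rad), for 0.2 s.
3. the cover is unclipped and lifted, more than 80 mm above the case's underside (z of cover in the frame of case above 0.08 m), for 0.1 s.
At the end, for the whole second after the job is handed in: The lid stands open at 1.5 rad or more; the cover lies flat and at rest on the mat, tabs up (tilt below 0.08 rad, underside on the mat's top), its centre within 50 mm of the mat's centre; the three blanks are still upright in their pockets in the case (value of joint lid above 1.5 rad and horizontal distance between cover and mat below 0.05 m and z of cover in the frame of mat between 0.001 and 0.008 m and angle between cover's own z axis and vertical below 0.08 rad and linear speed of cover below 0.02 m/s and z of each of blank0, blank1, blank2 in the frame of case below 0.012 m and angle between each of blank0, blank1, blank2's own z axis and vertical below 0.15 rad); the robot touches nothing.
It fails at once if the cover is dropped onto the mat (faster than 0.6 m/s within 50 mm above it) (linear speed of cover above 0.6 m/s and horizontal distance between cover and mat below 0.12 m and z of cover in the frame of mat below 0.05 m).
It fails at once if a slug or the pen is shoved more than 40 mm (distance of any of slug_copper, slug_steel, pen from where it was at the start of the episode above 0.04 m).
It fails at once if a slug is knocked over (angle between any of slug_copper, slug_steel's own z axis and vertical above 0.5 rad).
It also fails if it takes over 72 s, if anything falls off the work surface, if the arm or the gripper's body presses on something with over 40 N, if the wrist force passes 120 N, or if a joint passes its speed limit or range.

## Working session

There is one attempt and no reset: what is moved stays moved. The work goes in short steps, each a Python script; the robot and the scene stay as the last script left them, time stands still between calls to the robot, and variables do not carry over. Pictures are saved under pics/ and viewed, about 8 in all and at most 12, crops included, and the job is handed in when it is done.

```bash
ls; mkdir -p pics
cat > h.py <<'E'
import numpy as np, cv2
from cell import robot, grip, kin, viewer
from scipy.spatial.transform import Rotation as Ro
def cam(n):
    i=viewer.camera_info(n); return np.array(i["camera_matrix"]),np.array(i["R"]),np.array(i["t"])
def shot(n,f=None):
    im=viewer.read_camera(n)
    if f: cv2.imwrite("pics/"+f,cv2.cvtColor(im,cv2.COLOR_RGB2BGR))
    return im
def pin(name,c):
    K,R,t=cam(c); return [(np.round(R.T@(np.array(d["at"])-t),1),round(d["confidence"],2)) for d in viewer.pinpoint(name,c)[:2]]
def proj(P,c):
    K,R,t=cam(c); q=K@(R@np.array(P,float)+t); return q[:2]/q[2]
def st():
    o=robot.observe(); print("t",round(o["t"],2),"tcp",np.round(o["tcp_pos"],1),"F",np.round(o["contact_force"],1),"w",round(o["grip_width"],3),flush=True); return o
E
python3 - <<'E'
from h import *
a=shot("scene");b=shot("top")
cv2.imwrite("pics/a.png",cv2.cvtColor(np.vstack([a,b])[:, :, :],cv2.COLOR_RGB2BGR)[:, :])
im=cv2.resize(cv2.cvtColor(np.hstack([a,b]),cv2.COLOR_RGB2BGR),(800,300)); cv2.imwrite("pics/a.png",im)
for n in ["case","lid_hinge","lid_front","paddle_edge","mat","slug_copper","slug_steel","pen","cover"]:
    for c in("scene","top"): print(n,c,pin(n,c))
for c in("scene","top"):
    K,R,t=cam(c); print(c,-R.T@t)
st()
print(Ro.from_rotvec(robot.observe()["tcp_rot"]).as_matrix().round(2))
E
```

```text
pics
case scene [(array([596.2, 160.4,  -4.3]), 0.57)]
case top [(array([598.8, 162.2,  -1.5]), 0.62)]
lid_hinge scene [(array([691.6, 143.1, 119.3]), 0.67)]
lid_hinge top [(array([691.6, 148.8, 119.6]), 0.64)]
lid_front scene [(array([506.1, 171.4, 122.1]), 0.64)]
lid_front top [(array([511.1, 175.9, 123.9]), 0.59)]
paddle_edge scene [(array([560.6, 165.6, 119.5]), 0.61)]
paddle_edge top [(array([557.9, 165.5, 126.3]), 0.84)]
mat scene [(array([ 558.2, -168.6,   -0.7]), 0.59)]
mat top [(array([ 558., -170.,    2.]), 0.7)]
slug_copper scene [(array([447.9, 420.3,  -0.9]), 0.65)]
slug_copper top [(array([ 4.519e+02,  4.299e+02, -1.000e-01]), 0.8), (array([ 556.7, -168.2,    2.3]), 0.18)]
slug_steel scene [(array([557.1, 434.4,   1.4]), 0.78)]
slug_steel top [(array([555.8, 435.2,  -2.1]), 0.81)]
pen scene [(array([ 555.1, -433.7,   -1.2]), 0.91)]
pen top [(array([ 5.612e+02, -4.303e+02,  1.000e-01]), 0.51), (array([599.3, 160.6,  -2.6]), 0.19)]
cover scene []
cover top []
scene [1029.15088337 -589.95846756 1132.07487299]
top [ 352.47160438   -2.72620562 1165.81005034]
t 1.0 tcp [ 236.7 -605.3  214.6] F [ 0.   0.6 -0.1] w 0.999
[[-0.    0.36 -0.93]
 [ 0.   -0.93 -0.36]
 [-1.   -0.    0.  ]]
```

View pics/a.png

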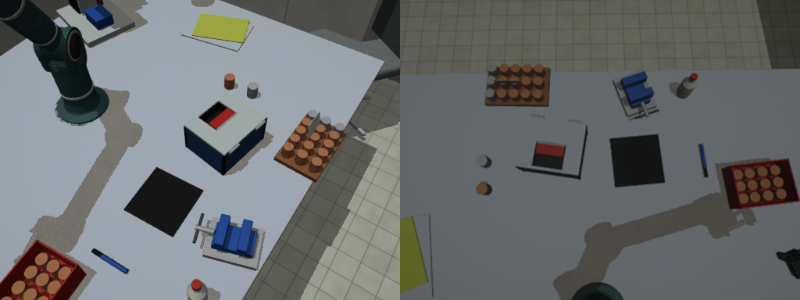

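The pictures show the shut case with its red paddle at top view about (548,150) in the composite. The mat is at about (637,160), and the slugs and pen are well clear. I'll refine the yaw from the lid's outline and plan the path with IK checks.

```bash
cat >> h.py <<'E'
def setcase(c,yaw):
    global C,YAW,Rz; C=np.array([c[0],c[1],0.]);YAW=yaw;Rz=Ro.from_euler('z',yaw).as_matrix()
setcase((600,160.5),-0.15)
def W(p): return C+Rz@np.array(p,float)          # case -> world
FLIP=1
def rot(a):  # tool x tilted by a from down towards case +x; jaws along case y
    d=np.array([np.sin(a),0,-np.cos(a)]); y=np.array([0,FLIP*1.,0]); z=np.cross(d,y)
    return Ro.from_matrix(Rz@np.column_stack([d,y,z])).as_rotvec()
def lidpt(s,h,th): # case xz of lid point s from hinge, h above underside
    return np.array([95-s*np.cos(th)+h*np.sin(th),0,120+s*np.sin(th)+h*np.cos(th)])
def hook(th,ph,al=0.7,c=24):
    """tip pose with paddle edge's lower corner on the finger's front side"""
    s=92+40*np.cos(ph)-3*np.sin(ph); h=5+40*np.sin(ph)-3*np.cos(ph)
    a=al-th; d=np.array([np.sin(a),0,-np.cos(a)]);u=np.array([np.cos(a),0,np.sin(a)])
    return W(lidpt(s,h,th)-10*u+c*d), rot(a)
def under(th,a,s=150,gap=0):
    """front upper corner of the tip on the dish bottom"""
    d=np.array([np.sin(a),0,-np.cos(a)]);u=np.array([np.cos(a),0,np.sin(a)])
    return W(lidpt(s,-39-gap,th)-10*u), rot(a)
def ikseq(poses,q0=None):
    out=[]
    for p,r in poses:
        q=kin.ik(p,r); out.append(None if q is None else np.round(q,2))
    return out
E
python3 - <<'E'
import h; from h import *
shot("top")
K,R,t=cam("top"); o=-R.T@t
ms=viewer.silhouettes("lid_front","top")
print([(round(m["confidence"],2),m["mask"].sum()) for m in ms[:3]])
m=ms[0]["mask"]; v,u=np.nonzero(m)
r=(R.T@np.linalg.inv(K)@np.vstack([u,v,np.ones_like(u)])).T
P=o+r*((128-o[2])/r[:,2])[:,None]
print(cv2.minAreaRect(P[:,:2].astype(np.float32)))
shot("top");shot("scene")
for n in("lid_hinge","lid_front","paddle_edge","case"): print(n,pin(n,"top"),pin(n,"scene"))
for f in(1,-1):
    h.FLIP=f; print(f)
    for x in [hook(0,0),hook(0,.75),hook(.5,.75),hook(.9,.75)]+[under(t_,a) for t_,a in((.7,1.2),(.85,1.0),(.85,1.2),(1.3,1.),(1.8,1.),(1.8,.7))]:
        print(np.round(x[0]),ikseq([x])[0])
E
```

```text
[(0.77, np.int64(5484))]
((601.059814453125, 157.73947143554688), (231.73191833496094, 200.13609313964844), 80.8951644897461)
lid_hinge [(array([692.6, 150.3, 121.7]), 0.78)] [(array([685.9, 144.4, 115.9]), 0.55)]
lid_front [(array([504.7, 171.4, 124.7]), 0.94)] [(array([504.7, 172.7, 124.1]), 0.8)]
paddle_edge [(array([560.1, 164.8, 124.4]), 0.81), (array([555.4, 434.8,  -1. ]), 0.53)] [(array([562.6, 164.9, 122.8]), 0.67)]
case [(array([599.5, 158. ,  -2.2]), 0.69)] [(array([597., 160.,  -4.]), 0.68)]
1
[571. 165.  97.] [-0.19  0.48 -0.45  2.27  1.82  0.64 -0.79]
[584. 163. 125.] [-0.36  0.39 -0.23  2.25  1.7   0.52 -0.69]
[600. 161. 178.] [ 0.41  0.63 -1.07  1.82  0.83  0.99  0.43]
[630. 156. 211.] [ 0.27  0.76 -0.87  1.41  0.44  1.39  0.8 ]
[552. 168. 177.] None
[562. 166. 199.] [-0.31  0.34 -0.45  2.38  1.94  0.89 -1.  ]
[563. 166. 198.] None
[612. 159. 246.] [-0.41  0.25 -0.23  2.29  1.88  0.71 -0.84]
[685. 148. 267.] [-0.3   0.3  -0.23  2.14  1.87  0.63 -0.71]
[683. 148. 268.] [ 0.44  0.5  -1.09  1.93  1.36  0.83  0.01]
-1
[571. 165.  97.] [-0.93  0.45  0.42  2.31  1.98  0.31  2.04]
[584. 163. 125.] [-1.09  0.43  0.62  2.29  1.83  0.2   2.21]
[600. 161. 178.] [ 0.1   0.45 -0.59  1.83  0.49  0.82 -2.47]
[630. 156. 211.] [ 0.05  0.63 -0.48  1.42  0.18  1.32 -2.15]
[552. 168. 177.] None
[562. 166. 199.] [-0.91  0.3   0.21  2.42  1.97  0.71  2.02]
[563. 166. 198.] None
[612. 159. 246.] [-1.    0.24  0.43  2.32  1.91  0.57  2.2 ]
[685. 148. 267.] [-1.06  0.32  0.65  2.19  1.96  0.39  2.22]
[683. 148. 268.] [-0.4   0.26 -0.03  1.97  0.92  0.47 -2.9 ]
```

Run:
```python
from h import *
grip(0.0,20)
p,r=hook(0,0)
a=.7; d=Rz@np.array([np.sin(a),0,-np.cos(a)]); sh=Rz@np.array([-6,0,0])
robot.movep(p+sh-110*d,r); st()
robot.servo_line(p+sh-60*d,feed=120)
robot.servo_line(p+sh,feed=50); o=st(); print(np.round(o["joints"],2))
a=shot("scene");b=shot("top")
u,v=proj(p,"scene").astype(int);u2,v2=proj(p,"top").astype(int)
f=lambda im,u,v:cv2.resize(cv2.cvtColor(im[max(v-70,0):v+70,max(u-70,0):u+70],cv2.COLOR_RGB2BGR),(400,400))
cv2.imwrite("pics/b.png",np.hstack([f(a,u,v),f(b,u2,v2)]))
```

```text
t 5.84 tcp [495.6 175.7 181.4] F [-0.7  0.6  0.7] w 0.004
t 7.76 tcp [565.2 165.9  97.5] F [-0.6 -0.6  0.1] w 0.01
[-0.09  0.5  -0.57  2.27  1.82  0.7  -0.77]
```

View pics/b.png

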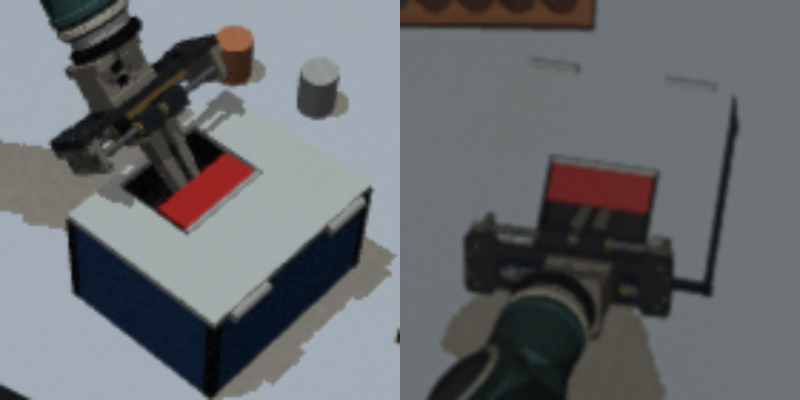

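The shut fingers sit in the recess, just in front of the red edge at about (200,190) in the left crop, and there is no contact force. Next I pull the paddle and raise the lid.

Run:
```python
from h import *
robot.servo_line(hook(0,0)[0],feed=60); st()
for ph in(.35,.7): robot.servo_line(*[hook(0,ph)[0]],feed=60,rotation=hook(0,ph)[1])
st()
for th in(.1,.2,.3,.45,.6,.75,.9):
    p,r=hook(th,.72)
    try: robot.servo_line(p,feed=70,rotation=r)
    except robot.IKError as e: print("IK",th,e); break
    o=st()
print(np.round(o["joints"],2))
a=shot("scene","c.png"); shot("top"); print(pin("lid_front","scene"),pin("lid_front","top"),pin("paddle_edge","scene"))
print("pred front",W(lidpt(190,4,th)))
```

```text
t 8.11 tcp [570.5 165.3  96.6] F [-3.4  1.4 -0.8] w 0.003
t 8.9 tcp [580.8 163.8 123.1] F [-7.9  1.4 -0.7] w 0.006
t 9.31 tcp [580.6 163.3 133.9] F [-13.2   0.2   1.8] w 0.001
t 9.72 tcp [582.3 162.8 144.9] F [-14.9   1.8   4. ] w 0.008
t 10.1 tcp [584.9 162.3 155.7] F [-16.4   2.1   5.6] w 0.005
t 10.49 tcp [592.1 161.5 172. ] F [-13.9   0.3   5.8] w 0.006
t 10.88 tcp [601.6 160.4 187.3] F [-11.7   0.6   7.8] w 0.005
t 11.28 tcp [613.4 159.  200.9] F [-9.   0.6  8.8] w 0.005
t 11.67 tcp [626.7 157.4 212.7] F [-7.6  0.4  9.5] w 0.004
[ 0.26  0.74 -0.85  1.41  0.42  1.39  0.82]
[(array([577.8, 161.8, 270.5]), 0.6)] [(array([578. , 158.5, 270.8]), 0.59)] [(array([641.7, 150.2, 231.3]), 0.59)]
pred front [580.25168428 163.484666   271.3185527 ]
```

View pics/c.png

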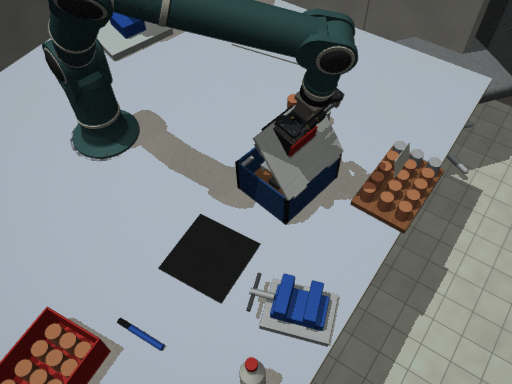

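Run:
```python
from h import *
p,r=hook(.9,.72); a=-.2
d=Rz@np.array([np.sin(a),0,-np.cos(a)])
robot.servo_line(p-110*d,feed=150); st()
a=1.0; d=Rz@np.array([np.sin(a),0,-np.cos(a)])
pu,ru=under(.9,a,gap=6); pre=pu-90*d
print("pre",pre,kin.ik(pre,ru))
up=W([-150,0,0]); up[2]=330
robot.servo_line(up,feed=180,rotation=rot(.3)); st()
try: robot.movep(pre,ru)
except robot.IKError as e: print("IK pre",e)
o=st(); print(np.round(o["joints"],2))
shot("scene","d.png"); shot("top"); print(pin("lid_front","scene"),pin("lid_front","top"))
```

```text
t 12.8 tcp [649.4 152.5 317.3] F [ 0.8  0.3 -0.4] w 0.005
pre [486.66051549 177.62958771 249.73908555] None
t 14.07 tcp [452.3 182.5 330. ] F [-0.  -0.2  0.1] w 0.007
IK pre the arm cannot take that pose within its joint ranges
t 14.07 tcp [452.3 182.5 330. ] F [-0.  -0.2  0.1] w 0.007
[ 0.52 -0.02 -1.06  1.97  0.21  0.95  0.77]
[(array([577.8, 160.3, 271. ]), 0.55)] []
```

Run:
```python
import h; from h import *
for f in(1,-1):
  h.FLIP=f
  for a in(.7,.8,.9,1.0):
    d=Rz@np.array([np.sin(a),0,-np.cos(a)])
    print(f,a,[(b,g) for g in(5,20,35) for b in(0,30,60,90) if kin.ik(under(.9,a,160,g)[0]-b*d,rot(a)) is not None], [t for t in(1.,1.2,1.4,1.6,1.8) if kin.ik(*under(t,a,160)) is not None])
```

```text
1 0.7 [(0, 5), (30, 5), (60, 5), (90, 5), (0, 20), (30, 20), (60, 20), (90, 20), (0, 35), (30, 35), (60, 35), (90, 35)] [1.0, 1.2, 1.4, 1.6, 1.8]
1 0.8 [(0, 5), (30, 5), (60, 5), (90, 5), (0, 20), (30, 20), (60, 20), (90, 20), (0, 35), (30, 35), (60, 35), (90, 35)] [1.0, 1.2, 1.4, 1.6, 1.8]
1 0.9 [(0, 5), (30, 5), (60, 5), (90, 5), (0, 20), (30, 20), (60, 20), (90, 20), (0, 35), (30, 35)] [1.0, 1.2, 1.4, 1.6, 1.8]
1 1.0 [(0, 5), (30, 5), (0, 20)] [1.0, 1.2, 1.4, 1.6, 1.8]
-1 0.7 [(0, 5), (30, 5), (0, 20), (30, 20), (60, 20), (0, 35), (30, 35), (60, 35), (90, 35)] [1.0, 1.2, 1.4, 1.6, 1.8]
-1 0.8 [(0, 5), (30, 5), (60, 5), (90, 5), (0, 20), (30, 20), (60, 20), (90, 20), (0, 35), (30, 35), (60, 35), (90, 35)] [1.0, 1.2, 1.4, 1.6, 1.8]
-1 0.9 [(0, 5), (30, 5), (60, 5), (90, 5), (0, 20), (30, 20), (60, 20), (90, 20), (0, 35), (30, 35)] [1.0, 1.2, 1.4, 1.6, 1.8]
-1 1.0 [(0, 5), (30, 5), (0, 20)] [1.0, 1.2, 1.4, 1.6, 1.8]
```

Run:
```python
from h import *
a=.8; d=Rz@np.array([np.sin(a),0,-np.cos(a)])
p,r=under(.9,a,160,15)
robot.movep(p-90*d,r); st()
robot.servo_line(p,feed=120); st()
for th in np.arange(.9,1.81,.1):
    a=.8+.0*th
    p,r=under(th,a,160)
    try: robot.servo_line(p,feed=80,rotation=r)
    except robot.IKError as e: print("IK",th,e); break
    print(round(th,2),end=" ");o=st()
    if np.linalg.norm(o["contact_force"])>30: print("stop"); break
shot("scene","d.png"); shot("top"); print(pin("lid_front","scene"),pin("lid_front","top"),"pred",W(lidpt(190,4,th)))
```

```text
t 15.31 tcp [483.4 178.6 267.6] F [ 0.5  0.2 -0.2] w 0.004
t 16.21 tcp [546.9 168.5 205. ] F [-0.6  0.1 -0.9] w 0.005
0.9 t 16.55 tcp [558.6 166.9 214.7] F [ 0.4 -0.9  0.6] w 0.009
1.0 t 16.91 tcp [568.9 165.2 226.4] F [-1.1  0.4 -0. ] w 0.003
1.1 t 17.27 tcp [581.  163.3 237.8] F [-0.9 -0.3 -0.7] w 0.002
1.2 t 17.62 tcp [593.9 161.4 247.9] F [ 0.6 -0.2  0.9] w 0.005
1.3 t 17.98 tcp [607.7 159.4 256.6] F [-0.6  0.4  0.3] w 0.008
1.4 t 18.34 tcp [622.2 157.2 264. ] F [ 1.2 -0.2 -0.5] w 0.01
1.5 t 18.7 tcp [637.5 154.8 269.8] F [ 0.6  0.4 -0. ] w 0.007
1.6 t 19.06 tcp [653.3 152.4 274. ] F [-0.5 -0.6 -0.5] w 0.003
1.7 t 19.42 tcp [669.4 150.  276.5] F [ 0.8 -0.6 -0.2] w 0.004
1.8 t 19.77 tcp [685.8 147.5 277.5] F [-0.2 -0.4  0.2] w 0.003
[(array([743.5, 133.7, 304. ]), 0.93), (array([690.2, 147.1, 115.9]), 0.53)] [(array([743.8, 135.6, 304.1]), 0.82)] pred [740.46856531 139.27025275 304.12224149]
```

View pics/d.png

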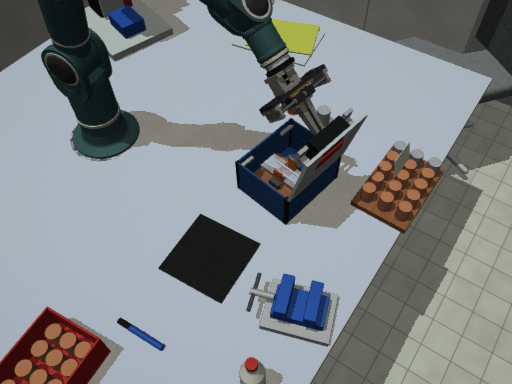

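The lid stands open at about 1.8 rad; the measured front point matches the prediction. The cover, with its orange tabs, shows in the case near (285,168). I back off and measure the cover.

Run:
```python
from h import *
a=.8; d=Rz@np.array([np.sin(a),0,-np.cos(a)])
p,r=under(1.8,a,160)
robot.servo_line(p-60*d,feed=150)
q=W([-170,0,330]); robot.servo_line(q,feed=200,rotation=rot(.3)); grip(1.0); st()
a=shot("scene");b=shot("top")
pr=W([-12,0,18])
print("pred cover",pr)
for n in("cover","tab_left","tab_right","blank0","blank1","lid_front","lid_hinge","case"): print(n,pin(n,"scene"),pin(n,"top"))
for n in ("tab_left","tab_right"):
  for c in("top","scene"):
    for m in viewer.silhouettes(n,c)[:2]:
        v,u=np.nonzero(m["mask"]); print(n,c,round(m["confidence"],2),u.mean().round(1),v.mean().round(1),len(u))
for y in(31,-31): print("pred tab",proj(W([-12,y,60]),"top"),proj(W([-12,y,60]),"scene"))
f=lambda im,c:cv2.resize(cv2.cvtColor(im[int(proj(pr,c)[1])-50:int(proj(pr,c)[1])+50,int(proj(pr,c)[0])-50:int(proj(pr,c)[0])+50],cv2.COLOR_RGB2BGR),(400,400))
cv2.imwrite("pics/e.png",np.hstack([f(a,"scene"),f(b,"top")]))
```

```text
t 23.14 tcp [431.9 185.9 330. ] F [-0.5  0.9  0.5] w 0.998
pred cover [588.13474706 162.29325759  18.        ]
cover [(array([587. , 158.4,  14.2]), 0.91)] [(array([583.6, 156.1,  16.9]), 0.75)]Traceback (most recent call last):
  File "<stdin>", line 9, in <module>
  File "h.py", line 11, in pin
    K,R,t=cam(c); return [(np.round(R.T@(np.array(d["at"])-t),1),round(d["confidence"],2)) for d in viewer.pinpoint(name,c)[:2]]
                                                                                                    ~~~~~~~~~~~~~~~^^^^^^^^
ValueError: it knows: blank, case, cover, lid_front, lid_hinge, mat, paddle_edge, pen, slug_copper, slug_steel
```

Run:
```python
from h import *
a=shot("scene");b=shot("top")
pr=W([-12,0,18])
for n in("case","lid_front","lid_hinge","cover"): print(n,pin(n,"scene"),pin(n,"top"))
ims=[]
for im,c in((a,"scene"),(b,"top")):
    u0,v0=proj(pr,c).astype(int)-50; cr=im[v0:v0+100,u0:u0+100]
    hsv=cv2.cvtColor(cr,cv2.COLOR_RGB2HSV)
    m=((hsv[...,0]<16)&(hsv[...,1]>150)&(hsv[...,2]>60)).astype(np.uint8)
    n,_,s,ce=cv2.connectedComponentsWithStats(m)
    for i in range(1,n):
        if s[i,4]>8: print(c,s[i,4],ce[i].round(1),"full",(ce[i]+[u0,v0]).round(1))
    for y in(31,-31):
        print(" pred tab",y,[(proj(W([-12,y,z]),c)-[u0,v0]).round(1) for z in(44,74)])
    ims.append(cv2.resize(cv2.cvtColor(cr,cv2.COLOR_RGB2BGR),(400,400)))
cv2.imwrite("pics/e.png",np.hstack(ims))
```

```text
case [(array([598.5, 157.4,  -4.8]), 0.67)] [(array([599.6, 159.2,  -1.8]), 0.81)]
lid_front [(array([745.1, 133.4, 305.3]), 0.93)] [(array([743.6, 131.7, 304.9]), 0.75)]
lid_hinge [(array([688.6, 142.2, 116.3]), 0.55)] [(array([692.7, 147.2, 122.4]), 0.76), (array([ 556.2, -169.1,    1.4]), 0.41)]
cover [(array([587.6, 156.8,  14.2]), 0.61), (array([729.5, 137.7, 243.7]), 0.61)] [(array([585. , 157. ,  17.9]), 0.67)]
scene 54 [91.6 29.7] full [326.6 154.7]
scene 81 [56.5 38.5] full [291.5 163.5]
scene 66 [42.7 50.2] full [277.7 175.2]
 pred tab 31 [array([58. , 39.1]), array([58.5, 32.5])]
 pred tab -31 [array([44. , 51.4]), array([44.2, 44.9])]
top 26 [38.8 46. ] full [185.8 191. ]
top 21 [58.7 50.6] full [205.7 195.6]
 pred tab 31 [array([38.7, 47.9]), array([37. , 45.8])]
 pred tab -31 [array([58.9, 50.6]), array([57.7, 48.5])]
```

View pics/e.png

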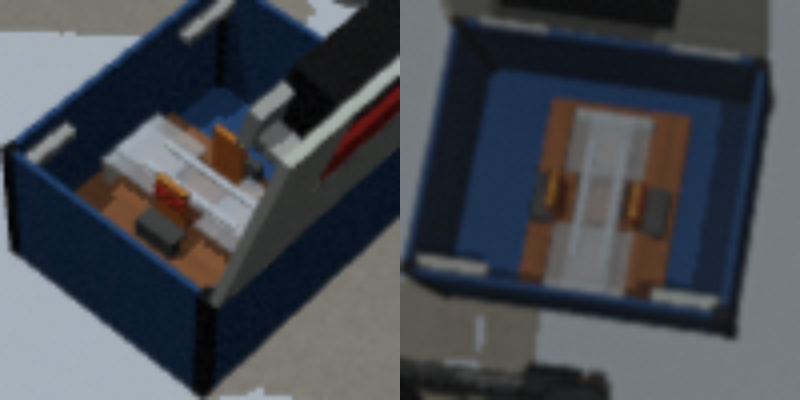

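The tabs sit at about (165,195) and (228,150) in the left crop, and at (555,195) and (635,200) in the right one. That agrees with the case pose to about 4 mm. I updated the pose (yaw −0.16) and will now grip.

```bash
sed -i 's/^setcase((600.*/setcase((599.0,158.3),-0.16)/' h.py
python3 - <<'E'
from h import *
X=[-12,-.5]; r=rot(0)
robot.movep(W(X+[220]),r); st()
robot.servo_line(W(X+[100]),feed=120)
robot.servo_line(W(X+[47]),feed=50); st()
grip(0.5,25); o=st(); print("opening mm",o["grip_width"]*92)
robot.hold(.2); st()
a=shot("scene");b=shot("top");ims=[]
pr=W([-12,0,60])
for im,c in((a,"scene"),(b,"top")):
    u0,v0=proj(pr,c).astype(int)-50; ims.append(cv2.resize(cv2.cvtColor(im[v0:v0+100,u0:u0+100],cv2.COLOR_RGB2BGR),(400,400)))
cv2.imwrite("pics/f.png",np.hstack(ims))
E
```

```text
t 24.64 tcp [586.3 160.9 220.3] F [-0.   0.8  0.1] w 0.998
t 27.0 tcp [587.3 159.8  47.3] F [-0.   0.3 -0. ] w 0.994
t 27.74 tcp [587.3 160.   47.7] F [-1.1  0.9  5.2] w 0.523
opening mm 48.0960324787063
t 27.94 tcp [587.3 160.   47.7] F [-1.1  0.2  4.5] w 0.525
```

View pics/f.png

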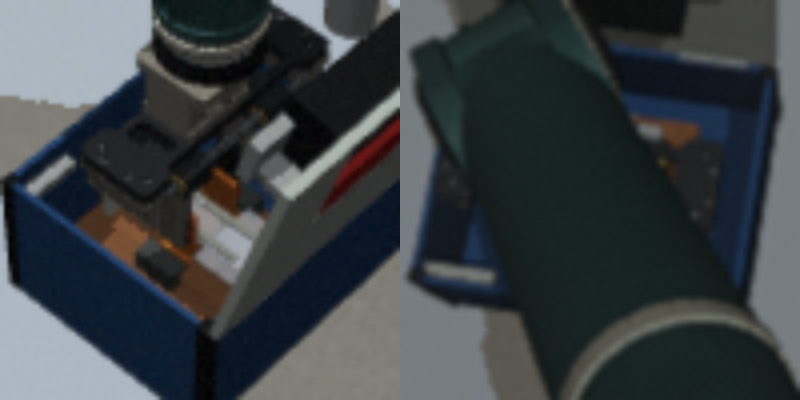

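The fingers hold both tabs: 48 mm opening, where about 50 was expected. In the left crop the orange tabs show beside the near finger at (188,240) and at (225,185). Next comes the lift.

Run:
```python
from h import *
X=[-12,-.5]
grip(0.45,35); st()
robot.servo_line(W(X+[60]),feed=30); st()
robot.servo_line(W(X+[100]),feed=60); st()
robot.servo_line(W(X+[240]),feed=120); o=st(); print(o["grip_width"]*92)
a=shot("scene","g.png");shot("top"); print(pin("cover","scene"),pin("cover","top"),pin("blank","scene"))
```

```text
t 28.26 tcp [587.3 160.   47.9] F [-1.5 -0.2  6.9] w 0.516
t 28.84 tcp [587.  159.6  59.9] F [-0.  -0.2 -2.3] w 0.512
t 29.66 tcp [586.9 159.6  99.8] F [-0.4  0.1 -2.3] w 0.515
t 30.98 tcp [586.6 159.5 239. ] F [ 0.2  0.5 -1.6] w 0.516
47.44972156397394
[(array([585.7, 157.7, 207.7]), 0.74), (array([595.8, 160.3,  -4. ]), 0.25)] [] [(array([586. , 159.9,   4.3]), 0.53), (array([629.8, 151. ,   3.5]), 0.49)]
```

View pics/g.png

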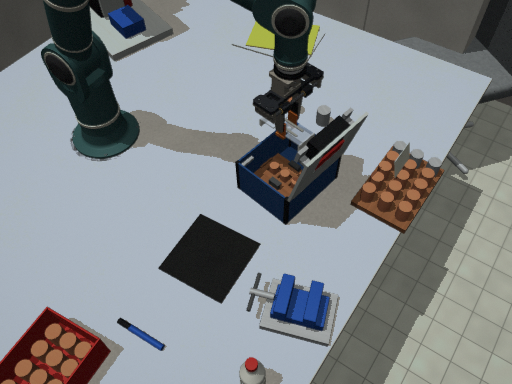

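The cover hangs level in the gripper near (290,125), and three blanks remain in the nest near (280,175). Next is carrying it to the mat.

Run:
```python
from h import *
z=240
robot.servo_line(W([-50,-.5,z]),feed=100)
M=np.array([558.,-169.,0])
robot.servo_line(M+[0,0,z],feed=130); st()
robot.servo_line(M+[0,0,80],feed=100); 
robot.servo_line(M+[0,0,42],feed=50); st()
shot("scene");shot("top");print(pin("cover","scene"),pin("cover","top"),pin("mat","scene"))
for zz in np.arange(40,27,-1.):
    robot.servo_line(M+[0,0,zz],feed=20); o=robot.observe()
    if o["contact_force"][2]>2.5: break
print(zz);o=st(); print(np.round(o["joints"],2))
```

```text
t 34.48 tcp [ 558.1 -168.4  240. ] F [-0.4  0.5 -2.1] w 0.513
t 37.14 tcp [ 558.2 -169.    42.2] F [-0.1 -1.5 -1.6] w 0.515
[(array([ 560. , -170.1,    8.7]), 0.58)] [(array([ 559.3, -171.2,   12.4]), 0.97)] [(array([ 557.8, -168.4,   -3.4]), 0.65)]
33.0
t 39.39 tcp [ 558.1 -169.    33.9] F [-2.7  0.3  5.7] w 0.517
[ 0.36  0.61 -0.16  1.88  0.14  0.67  1.53]
```

Contact came at z = 33, as expected. Now I release, retreat and check.

Run:
```python
from h import *
grip(0.7); grip(1.0); st()
robot.servo_line(np.array([558,-169,140.]),feed=80)
robot.servo_line(np.array([420,-330,300.]),feed=180); st()
a=shot("scene","i.png");shot("top")
for n in("cover","mat","lid_front","slug_copper","slug_steel","pen"): print(n,pin(n,"scene"),pin(n,"top"))
print([ (np.round(R_,1)) for R_ in pin("blank","scene")[0]])
```

```text
t 40.41 tcp [ 558.  -168.9   32.9] F [-0.8 -0.6 -0.1] w 1.001
t 43.52 tcp [ 420.3 -329.1  299.3] F [-0.3  0.4  0.2] w 0.997
cover [(array([ 557.8, -172. ,    1.1]), 0.89), (array([ 557.3, -169.8,   -2.3]), 0.22)] []
mat [(array([ 560.3, -169.1,   -1.4]), 0.85)] [(array([ 555.4, -168.5,    2. ]), 0.74)]
lid_front [(array([745. , 134. , 304.9]), 0.78)] [(array([743.6, 129.8, 303.3]), 0.88), (array([449.9, 429.1,  -1.9]), 0.7)]
slug_copper [(array([ 5.598e+02,  4.338e+02, -3.000e-01]), 0.66), (array([447.4, 420.3,  -2.1]), 0.57)] [(array([450.4, 427. ,  -1.4]), 0.56)]
slug_steel [(array([559.4, 436.3,  -3.3]), 0.69)] [(array([555.2, 433.3,  -3.5]), 0.55)]
pen [(array([ 555.9, -433.4,   -2.4]), 0.92)] [(array([ 5.636e+02, -4.275e+02,  3.000e-01]), 0.72)]
[array([584.9, 158.8,   4.3]), np.float64(0.6)]
```

View pics/i.png

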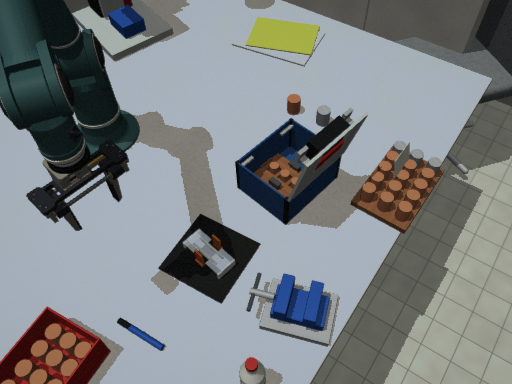

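The cover lies tabs up in the middle of the mat at (208,252). The lid stands open, and the blanks are in the nest near (278,175). The slugs and pen are where they were.

```bash
python3 -c "
from h import *
print(robot.job_done()); st()"
```

```text
the job is handed in; nothing more can be done
None
the job is handed in; nothing more can be done
```

The job is done and handed in at about 44 s of the 72 s allowed. No verdict is reported.

**What I did:** I hooked the shut fingers under the red paddle, tripped the latch and raised the lid to about 0.9 rad. I then pushed the lid from underneath to about 1.8 rad. After that I squeezed both orange tabs, lifted the cover out and lowered it until it touched the mat. I released it there and moved the arm clear.

**Last checks:**
- **Lid:** its front edge measured where an angle of about 1.8 rad puts it, in both cameras.
- **Cover:** it lies tabs up about 3 mm from the mat's centre. Its height measured 1.1 mm against the 4 mm expected, which is within the network's 4 mm error. Only the scene camera found it in the last check; the top camera missed it.
- **Blanks:** after the lift the picture showed all three in the nest. The last picture still shows them there, but I measured only one at the end.
- **Slugs and pen:** they are within a few millimetres of where they started. The scene camera once gave the steel slug's position as its best guess for the copper one, but its second guess and the top camera were right.

**One oddity:** while I pushed the lid back, the force readings stayed near zero, although the lid moved as planned.

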